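# Fit the filter cartridge through the dust extractor's spring flap

### The job

Fit the spare filter cartridge in the bench dust extractor: lift it by its box out of the wooden cradle, lay it flat on the extractor's loading shelf with the box end towards the flap and let go of it (set it down, do not drop it). Then take it by its upright end grip and push it through the spring flap until it is fully home, so that the flap closes behind the box with the grip left outside. Leave the ring tray, jars and pliers where they are.

Things in the scene. Friction and masses are not known exactly. Their poses are not given: they have to be found in the camera images.
- cartridge: Grey plastic filter cartridge, about 0.2 kg, 156 mm long; x points to its nose, z up. Its box (thin paper pleats on top) is 80 x 54 x 26 mm (x, y, z) and runs from x = -40 to +40 mm; origin: centre of the box's underside. Behind it a flat tail, 34 mm wide and 5 mm thick, ends in an upright grip plate. Starts lying flat in the cradle, underside 8 mm above the bench.
- grip (a point): Centre of the cartridge's upright grip plate: 8 mm thick along the cartridge's x, 34 mm wide in y, 36 mm high from the underside. It lies 112 mm behind the cartridge's origin and 18 mm above its underside; axes as the cartridge.
- cradle: Fixed wooden cradle; origin on the bench under the cartridge's box, x to its nose. Base 44 mm wide, 8 mm thick, x -130 to +48 mm. At its rear (x -86 to -130, 60 mm wide) walls 46 mm high stand 5 mm beside and 6 mm behind the grip plate, so no fingers fit there: lift the cartridge by its box straight up 45 mm to come clear.
- extractor: Fixed grey bench dust extractor. Origin on the bench below the flap, mid-mouth; x: the direction the cartridge is pushed. Loading shelf: aluminium, top 20 mm above the bench, 110 mm wide, x = -175 mm to 0 and on as tunnel floor. Tunnel block x 0 to 112, 110 mm wide, top 66 mm above the bench; then the fan housing, 240 mm wide, 215 mm high, whose face stops the nose at x = 112.
- mouth (a point): Middle of the mouth's lower edge, at shelf height, straight above the extractor's origin; same axes. The opening is 60 mm wide and 33 mm high. Two flared wings stand on the shelf before it, x = -23 to 0 mm, 24 mm high, 70 mm apart at their outer end, 60 mm at the mouth.
- home (a point): Point in the tunnel, 72 mm past the mouth at shelf height, axes as the extractor: the cartridge's origin lies here when its nose meets the stop. The grip plate then stands outside, 36 mm before the mouth.
- flap (a joint): Steel spring flap in the mouth, 58 x 24 mm, hinged at its top edge 32 mm above the shelf; its lower edge is 8 mm above the shelf, over the tail. 0 = closed (upright), grows to 1.5 rad swinging inward. The nose pushes it open with 2 to 5 N; it rests on the box at about 1.3 rad and springs shut once the box's rear is 24 mm inside (cartridge origin 64 mm past the mouth).
- ring_tray: Loose wooden tray with 12 compartments, 130 x 90 x 28 mm, origin at the centre of its underside; bystander.
- jar_a: Small glass jar with white cap, 42 mm diameter, 62 mm high, origin at the centre of its underside; bystander.
- jar_b: As jar_a; bystander.
- pliers: Pliers with black handles lying flat, 135 mm long, 12 mm thick, jaws to their +x; bystander.
Mind the look-alikes: they are no part of the job. What is meant by the cartridge is not yellow, and is the smaller of those in its own colour.

How it is judged:
By the outcome, as a careful person would: the job done as asked, in the order asked, and still so for the second after the job is handed in, with the robot touching nothing.
It also fails if it takes over 45 s, if anything falls off the work surface, if the arm or the gripper's body presses on something with over 40 N, if the wrist force passes 120 N, or if a joint passes its speed limit or range.

### The arm

A 7-joint arm with a two-finger parallel gripper is mounted at the origin on the work surface. World frame = base frame: x ahead of the robot, y to its left, z up, the work surface at z = 0. Lengths are in m, angles in degrees, forces in N, time in s.
With the tool pointing down it reaches from about 0.425 to 0.8 m from the base axis. Payload 8.3 kg.
Tool frame: the origin (TCP) lies midway between the tips of the shut fingers; the grasp point (between the pads) lies 19 mm behind it; z points along the fingers, y is the line along which they close (so a half turn about z gives the same grasp; the last joint's range is limited). The gripper opens to 85 mm and grips with 20 to 120 N. Pads are 22 mm wide; open, the fingers measure 114 mm over their backs; the gripper's body (76 mm by 85 mm) begins 54 mm behind the grasp point. The pads swing forward as they close: fully open they stand 13 mm farther back than shut.
Start: joints at [64.865, 21.967, 0.94, 78.501, -0.361, 79.538, -2.664], TCP at [0.229, -0.581, 0.231] pointing down, gripper open.
Joint ranges: [-169.22, 169.22], [-14.56, 117.87], [-87.37, 89.26], [10.42, 133.3], [-82.24, 262.24], [0.94, 117.77], [-172.7, 172.7]. Speed limits (degrees/s): [136.94, 136.94, 172.46, 172.46, 180, 180, 180].

### API

Orientations are given as [roll, pitch, yaw] about the fixed x, y, z axes, in that order (R = Rz(yaw) Ry(pitch) Rx(roll)).
In Python, from cell import status, optics, bot gives the robot as it stands.
- The arm moves only by the tool jog_arm, never from a script. Its argument "plan" is a list of rows, each a list of 7 numbers: the shift along the tool's x, y, z as a fraction of full scale, then the turn, a rotation vector about the tool's x, y, z as a fraction of full scale, then the closure in counts, from 0 (fully open) to 255 (shut). In form: [[tx, ty, tz, rx, ry, rz, jaw], ...]. A call has 1 to 12 rows; each row shifts and turns the commanded pose from where the row before left it, along the tool's axes as they then stand; what a row does not reach is not made up. Full scale, the value 1, is 0.025 m for a shift and 60 degrees for a turn. A row lasts 1/12 s, in which the tool goes at most 41.7 mm and 7.16 degrees, less where a joint would pass 70% of its speed; a pose out of reach is approached as far as the arm can. A call with a number of a shift or a turn outside -1 to 1 is refused whole. A call with a gripper value outside its range is refused whole. The fingers move at their own pace and stop on an object; "grip_force" is the grip in N (left out, the last holds). Time passes only in rows, so rows that do not move let the fingers close. It gives the time, the measured TCP pose, the force, the opening and the grip force at its end, in the units of the state.
- status.read_state(): the state, without advancing time (a new reading comes with each control period).
- optics.get_image(name): name is "scene" or "top"; returns (picture, depth): 420x560x3 uint8, blue, green, red; 420x560 float32, m along the optical axis (not along the pixel's ray), 0 where there is no reading.
- optics.camera_params(name): a dict with "vfov" (degrees; the focal length in pixels is half the picture's height over the tangent of half this angle, whatever the lens; pixels are square), "cx", "cy" (the principal point, pixels), "k1" (the pictures are not rectified: a ray, as slopes to the right and down, at radius r is drawn at 1 + k1 r^2 times it, then the intrinsics apply), "camera_from_world" (4x4, takes a point from world to camera coordinates). Camera axes: x right, y up, looking along -z (the intrinsics and any distortion apply to the point x, -y, -z); pixel columns grow to the right and rows downward; lengths in m; the calibration is good to about 2 mm. A picture is of the moment at which its call begins. camera_params takes no time and is no camera call.
- bot.hand_in(): hands the job in; it is judged then, once.
The state is a dict: "time_s": time; "joint_positions": joint angles; "qd": joint speeds; "joint_efforts": joint torques, N m; "tcp_pos": TCP position; "orientation": TCP orientation; "force": force on the tool from outside, world axes, zero at the start; "torque": the same for the moment, N m; "grip_width": opening from 0.0 (shut) to 1.0 (fully open); "grasp_force": force on a finger pad.
Only numpy, scipy, OpenCV 4.12 (cv2) and the standard library are available. Lean on these libraries where they do the work, as an engineer would, in place of code of your own. Each camera call takes 0.05 s, during which the arm holds its last target. There are 200 camera calls.

## Working session

There is one attempt and no reset: what is moved stays moved. The work goes in short steps, Python scripts to look and compute and a tool call to move; the robot and the scene stay as the last step left them, time stands still between calls to the robot, and variables do not carry over. Pictures are saved under pics/ and viewed, at most 10 in all, crops included, and the job is handed in when it is done.

Besides the shell and the picture viewer there is one more tool, called by a JSON object that holds its "api" and its "payload", one argument or row to a line. jog_arm: Moves the arm, as the interface text tells. Shift numbers are shares of 0.025 m and turn numbers shares of 60 degrees, none past 1 either way. Its arguments: {"type":"object","properties":{"plan":{"type":"array","items":{"type":"array","items":{"type":"number"}}},"grip_force":{"type":"number"}},"required":["plan"]}

```bash
mkdir -p pics; ls
cat > h.py <<'E'
import numpy as np, cv2, json
from cell import status, optics, bot
def cap(n):
    im,d=optics.get_image(n); return np.array(im),np.array(d)
def unproj(n,u,v,d):
    p=optics.camera_params(n); f=210/np.tan(np.radians(p['vfov'])/2)
    K=np.array([[f,0,p['cx']],[0,f,p['cy']],[0,0,1.]])
    pts=np.stack([np.ravel(u),np.ravel(v)],1).astype(float).reshape(-1,1,2)
    s=cv2.undistortPoints(pts,K,np.array([p['k1'],0,0,0,0.])).reshape(-1,2)
    d=np.ravel(d); c=np.stack([s[:,0]*d,-s[:,1]*d,-d,np.ones_like(d)],0)
    return (np.linalg.inv(np.array(p['camera_from_world']))@c)[:3].T
def cloud(n,d):
    v,u=np.mgrid[:420,:560]; return unproj(n,u,v,d).reshape(420,560,3)
E
python3 - <<'E'
from h import *
for n in('scene','top'):
    im,d=cap(n); cv2.imwrite(f'pics/{n}0.png',im); np.save(f'pics/{n}0.npy',d)
    p=optics.camera_params(n); print(n,{k:p[k] for k in('vfov','cx','cy','k1')}); print(np.round(np.linalg.inv(np.array(p['camera_from_world'])),3))
print(status.read_state())
E
```

```text
pics
scene {'vfov': 51.17189158674131, 'cx': 276.71524424683014, 'cy': 211.5791188332912, 'k1': -0.11000875537296625}
[[-0.669 -0.42   0.614  1.279]
 [ 0.744 -0.385  0.547  0.529]
 [ 0.007  0.822  0.569  0.734]
 [ 0.     0.     0.     1.   ]]
top {'vfov': 42.85008097911493, 'cx': 282.7182864228899, 'cy': 213.30711775921833, 'k1': -0.1412421734563414}
[[ 1.500e-02  9.960e-01 -8.400e-02  3.930e-01]
 [-1.000e+00  1.500e-02 -0.000e+00 -1.340e-01]
 [ 1.000e-03  8.400e-02  9.960e-01  1.557e+00]
 [ 0.000e+00  0.000e+00  0.000e+00  1.000e+00]]
{'time_s': 0.1, 'joint_positions': array([64.86441513, 22.01155702,  0.93738321, 78.5585579 , -0.36276849,
       79.53657879, -2.66488465]), 'qd': array([-0.00058537, -0.02077956,  0.0512767 , -0.12417518, -0.04648879,
        0.04715322,  0.08034958]), 'joint_efforts': array([ 2.00124159e-03, -6.29126000e+01,  8.47063847e-01, -3.72756350e+01,
        1.67590968e-02,  1.04103953e-02,  9.57360953e-05]), 'tcp_pos': array([ 0.22926427, -0.5809249 ,  0.23034066]), 'orientation': array([-1.79896037e+02, -4.71062595e-04,  2.15351092e+01]), 'force': array([ 0.49084452, -0.41761266, -0.48549482]), 'torque': array([-0.02665196,  0.00595817, -0.04678558]), 'grasp_force': 0.0, 'grip_width': 0.9983246193655618}
```

View pics/scene0.png

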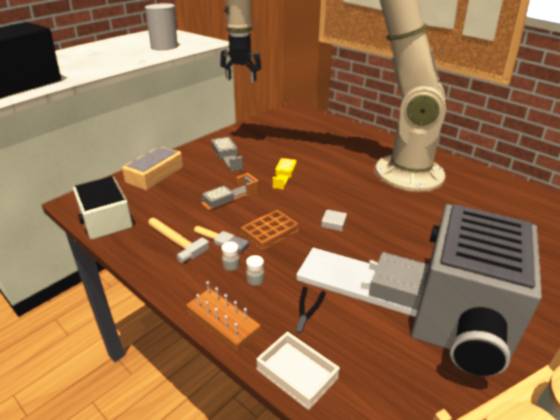

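View pics/top0.png

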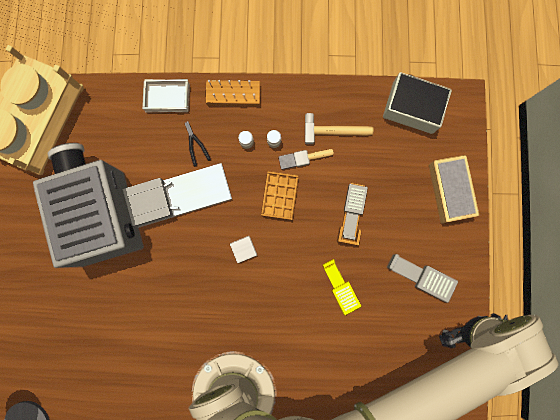

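The scene view shows the cradle and grey cartridge at about (225,195). In the top view the box is at (355,198) and the grip at (348,240). The larger grey look-alike is at (425,278), the yellow one at (342,288). The shelf runs from (230,182) to the mouth near (170,200), pushing to image left.

Run:
```python
from h import *
im=cv2.imread('pics/top0.png'); d=np.load('pics/top0.npy'); P=cloud('top',d)
print('bench z',np.median(P[230:260,280:320,2]))
def rect(mask,box,name):
    m=np.zeros(mask.shape,np.uint8); u0,v0,u1,v1=box; m[v0:v1,u0:u1]=mask[v0:v1,u0:u1]
    n,l,s,c=cv2.connectedComponentsWithStats(m); k=1+np.argmax(s[1:,4]); q=P[l==k]
    r=cv2.minAreaRect((q[:,:2]*1000).astype(np.float32)); print(name,s[k,4],np.round(r[0],1),np.round(r[1],1),round(r[2],1),'z',np.round(np.percentile(q[:,2],[5,50,95])*1000,1)); return q
z=P[...,2]; b=(335,175,375,250)
for lo,hi in((.02,.045),(.026,.045),(.045,.06),(.04,.06)): rect((z>lo)&(z<hi),b,f'cart {lo}-{hi}')
for lo,hi in((.012,.03),): rect((z>lo)&(z<hi),(160,155,240,225),'shelf')
rect((z>.055)&(z<.08),(110,170,190,235),'tunnel')
rect((z>.19)&(z<.23),(20,140,150,280),'housing')
big=lambda a,b,s:cv2.resize(im[b[1]:b[3],b[0]:b[2]],None,fx=s,fy=s,interpolation=cv2.INTER_CUBIC)
A=big(im,(330,175,380,250),8);B=big(im,(110,150,240,240),4)
o=np.zeros((600,960,3),np.uint8);o[:600,:400]=A;o[:360,410:930]=B
cv2.imwrite('pics/c1.png',cv2.resize(o,(800,500)))
# cols profile along cartridge
for v in range(180,248,4): print(v,np.round(z[v,340:370:3]*1000).astype(int))
```

```text
bench z 0.00042839662301163983
cart 0.02-0.045 545 [ 566.2 -342.9] [55.1 81.4] 79.8 z [27.9 34.1 39.7]
cart 0.026-0.045 531 [ 566.2 -342.9] [55.1 81.4] 79.8 z [29.  34.2 39.7]
cart 0.045-0.06 28 [ 445.3 -309.5] [37.6  9. ] 78.8 z [45.3 47.9 50.6]
cart 0.04-0.06 127 [ 460.  -323.6] [61.  43.5] 79.0 z [41.7 45.8 50.8]
shelf 2210 [588.5 118.7] [112.  179.2] 17.2 z [14.9 20.5 26.3]
tunnel 1668 [561.8 258.6] [190.1 116. ] 17.9 z [60.7 66.7 73. ]
housing 6708 [499.4 400.5] [241.1 201.7] 17.8 z [197.2 211.8 217.6]
180 [ 6  5  3 -1  5 -1 -7  3  1  0]
184 [ 3 -2 -3 35 37 11 14  5  1  0]
188 [-8 -3  1 33 29 32 29 33 34 26]
192 [-3  1 -3 35 32 33 29 35 31  1]
196 [-1  2 13 37 32 33 33 38 30 -1]
200 [ 0 -3 36 36 28 34 37 39 36 -3]
204 [ 0  6 37 33 41 33 38 39 38 -9]
208 [ 0  2 30 35 30 35 40 31  5  4]
212 [-3 -7  5 32 36 36 32 39  3 -6]
216 [ 1 -1 13 16 19 14 13  1 -1  2]
220 [ 8 11 13 13 10 14  6  4  1 -1]
224 [ 0 14 12 13 16  9  1  2 -1  3]
228 [44  5  8 18 16 13  1  2  2 -1]
232 [46 14 13 18 14 10 44 -1 -6  0]
236 [53 43 41 48 14 11 49  1 -1  1]
240 [50 46 49  9 11 14 43 -1 -1  4]
244 [-3  0 -4 15 44 48 46  0 -4 -2]
```

View pics/c1.png

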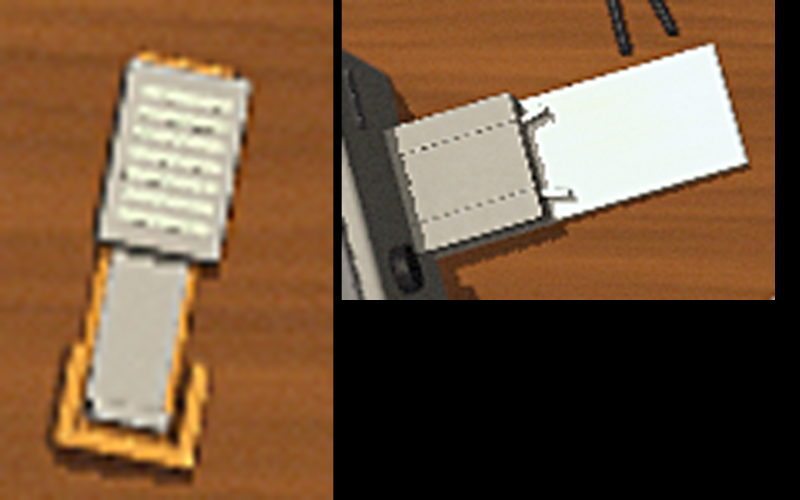

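The crop shows the box centred at about (190,160) with the tail and grip plate between the cradle walls, and the extractor's wings at (540,115) and (560,195). The sizes agree: box 55x81, shelf 112 wide, tunnel top 66 mm. Next I move above the box and refine the extractor frame.

{"api": "jog_arm", "payload": {
  "plan": [
    [1,-0.25,0,0,0,0,0],
    [1,-0.25,0,0,0,0,0],
    [1,-0.25,0,0,0,0,0],
    [1,-0.25,0,0,0,0,0],
    [1,-0.25,0,0,0,0,0],
    [1,-0.25,0,0,0,0,0],
    [1,-0.25,0,0,0,0,0],
    [1,-0.25,0,0,0,0,0],
    [1,-0.25,0,0,0,0,0],
    [1,-0.25,0,0,0,0,0],
    [1,-0.25,0,0,0,0,0],
    [1,-0.25,0,0,0,0,0]
  ],
  "grip_force": 40
}}

```text
time_s: 1.1
tcp_pos: [0.4817, -0.4005, 0.2308]
orientation: [-180.0, 0.0, 21.5]
force: [0.1, -0.2, 0.0]
grip_width: 1.004
grasp_force: 0.0
```

{"api": "jog_arm", "payload": {
  "plan": [
    [0.965,-0.254,0,0,0,0,0],
    [0.965,-0.254,0,0,0,0,0],
    [0.965,-0.254,0,0,0,0,0],
    [0.965,-0.254,0,0,0,0,0],
    [0,0,0.9,0,0,0.106,0],
    [0,0,0.9,0,0,0.106,0],
    [0,0,0.9,0,0,0.106,0],
    [0,0,0.9,0,0,0.106,0],
    [0,0,0.9,0,0,0.106,0],
    [0,0,0,0,0,0,0],
    [0,0,0,0,0,0,0]
  ]
}}

```text
time_s: 2.02
tcp_pos: [0.5604, -0.3418, 0.1174]
orientation: [-179.9, 0.2, -10.1]
force: [-0.2, -0.6, 0.6]
grip_width: 1.002
grasp_force: 0.0
```

```bash
cat > ext.py <<'E'
from h import *
# fit extractor frame from the first top view: subpixel edges by cost over (x,y,yaw)
im=cv2.imread('pics/top0.png'); d=np.load('pics/top0.npy')
p=optics.camera_params('top')
def plane(n,u,v,z):
    a=unproj(n,u,v,np.ones(np.size(u))); o=np.linalg.inv(np.array(optics.camera_params(n)['camera_from_world']))[:3,3]
    r=a-o; return o+r*((z-o[2])/r[:,2])[:,None]
if __name__=='__main__':
    g=im.min(2).astype(np.uint8); s=6
    G=cv2.resize(g[150:230,155:240],None,fx=s,fy=s,interpolation=cv2.INTER_CUBIC)
    t=150; m=(G>t).astype(np.uint8)
    c=max(cv2.findContours(m,cv2.RETR_EXTERNAL,cv2.CHAIN_APPROX_NONE)[0],key=len).reshape(-1,2)
    q=plane('top',(c[:,0]+.5)/s-.5+155,(c[:,1]+.5)/s-.5+150,.020)[:,:2]*1000
    yaw=np.radians(107.4); C=np.array([588.5,118.7])
    for it in range(3):
        ex=np.array([np.cos(yaw),np.sin(yaw)]); ey=np.array([-ex[1],ex[0]])
        L=np.stack([(q-C)@ex,(q-C)@ey],1); res=[]
        for sg in(1,-1):
            k=(abs(L[:,1]-sg*55)<8)&(L[:,0]>-80)&(L[:,0]<(40 if 1 else 0))
            res.append(np.polyfit(L[k,0],L[k,1],1))
        k=(abs(L[:,0]+88)<10)&(abs(L[:,1])<48); f=np.polyfit(L[k,1],L[k,0],1)
        print('sides',res,'front',f,'yaw',np.degrees(yaw))
        C=C+ey*(res[0][1]+res[1][1])/2+ex*(f[1]+87.5); yaw+=np.arctan((res[0][0]+res[1][0])/2)
    print('yaw',np.degrees(yaw),'shelf front mid',C-87.5*ex,'mouth',C+87.5*ex)
    P=cloud('top',d); z=P[...,2]
    M=C+87.5*ex
    for lo,hi,nm in((.055,.08,'tunnel'),(.195,.225,'housing')):
        w=P[(z>lo)&(z<hi)][:,:2]*1000-M; w=np.stack([w@ex,w@ey],1)
        w=w[(abs(w[:,1])<(58 if nm=='tunnel' else 130))&(w[:,0]>-20)&(w[:,0]<330)]
        print(nm,np.round(np.percentile(w,[.5,99.5],axis=0),1))
E
python3 ext.py
python3 - <<'E'
from h import *
s=status.read_state(); print(s['time_s'],s['tcp_pos'],s['orientation'])
im,d=cap('scene'); cv2.imwrite('pics/s1.png',im); np.save('pics/s1.npy',d)
E
```

```text
sides [array([8.96880826e-04, 5.42688325e+01]), array([ 6.30470749e-04, -5.48121949e+01])] front [-1.58475703e-03 -9.05354859e+01] yaw 107.4
sides [array([-5.58429925e-04,  5.45307403e+01]), array([-9.6321167e-04, -5.4569678e+01])] front [-9.86947211e-04 -8.74981705e+01] yaw 107.4437553910398
sides [array([2.02302918e-04, 5.45501990e+01]), array([-2.02489380e-04, -5.45501887e+01])] front [-1.74756217e-03 -8.75000719e+01] yaw 107.40016357878616
yaw 107.40015823706382 shelf front mid [615.85133258  32.39621807] mouth [563.51871718 199.38812615]
tunnel [[ -0.4 -54.7]
 [113.8  56.1]]
housing [[ 112.5 -116.8]
 [ 309.1  118.9]]
2.0167 [ 0.56043301 -0.34177808  0.11740583] [-179.93702894    0.20440765  -10.054282  ]
```

{"api": "jog_arm", "payload": {
  "plan": [
    [0,0,0.9,0,0,0,0],
    [0,0,0.9,0,0,0,0],
    [0,0,0.9,0,0,0,0],
    [0,0,0.8,0,0,0,0],
    [0,0,0.5,0,0,0,0],
    [0,0,0.4,0,0,0,0],
    [0,0,0.08,0,0,0,0],
    [0,0,0,0,0,0,0],
    [0,0,0,0,0,0,0]
  ]
}}

```text
time_s: 2.82
tcp_pos: [0.5623, -0.3429, 0.0083]
orientation: [180.0, -0.1, -10.2]
force: [0.5, 0.1, -0.3]
grip_width: 0.996
grasp_force: 0.0
```

{"api": "jog_arm", "payload": {
  "plan": [
    [0,0,0,0,0,0,255],
    [0,0,0,0,0,0,255],
    [0,0,0,0,0,0,255],
    [0,0,0,0,0,0,255],
    [0,0,0,0,0,0,255],
    [0,0,0,0,0,0,255],
    [0,0,0,0,0,0,255],
    [0,0,0,0,0,0,255]
  ],
  "grip_force": 40
}}

```text
time_s: 3.48
tcp_pos: [0.5621, -0.3427, 0.008]
orientation: [180.0, -0.1, -10.3]
force: [-1.4, 0.4, 5.6]
grip_width: 0.623
grasp_force: 43.8
```

{"api": "jog_arm", "payload": {
  "plan": [
    [0,0,-0.3,0,0,0,255],
    [0,0,-0.5,0,0,0,255],
    [0,0,-0.7,0,0,0,255],
    [0,0,-0.8,0,0,0,255],
    [0,0,-0.9,0,0,0,255],
    [0,0,-0.9,0,0,0,255],
    [0,0,-0.6,0,0,0,255],
    [0,0,-0.3,0,0,0,255],
    [0,0,0,0,0,0,255],
    [0,0,0,0,0,0,255]
  ]
}}

```text
time_s: 4.32
tcp_pos: [0.5612, -0.3423, 0.1317]
orientation: [-180.0, 0.0, -10.3]
force: [-0.0, -0.2, -2.5]
grip_width: 0.621
grasp_force: 42.9
```

Run:
```python
from h import *
im,d=cap('scene'); cv2.imwrite('pics/s2.png',im[120:270,150:350].repeat(3,0).repeat(3,1)); s=status.read_state(); print(s['tcp_pos'],s['orientation'],s['force'],s['grip_width'],s['joint_positions'])
```

```text
[ 0.56078462 -0.34207513  0.13072379] [-1.79966424e+02  9.29184150e-02 -1.02615125e+01] [ 0.0026464  -0.39171499 -2.25620191] 0.624476578959131 [ 30.71410957  29.46662682  -3.0443344   80.61238299   1.58871144
  70.06146368 -72.74302961]
```

View pics/s2.png

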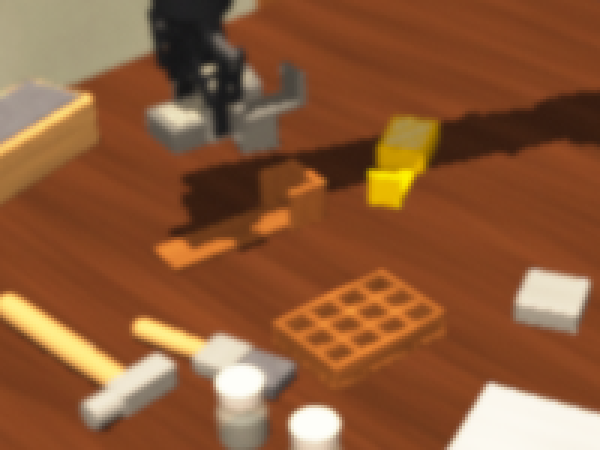

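The cartridge hangs level from the gripper at about (215,110), clear of the cradle. Next I carry it to the shelf.

{"api": "jog_arm", "payload": {
  "plan": [
    [-0.06,-0.45,0,0,0,0,255],
    [-0.119,-0.936,0,0,0,0,255],
    [-0.119,-0.936,0,0,0,0,255],
    [-0.119,-0.936,0,0,0,0,255],
    [-0.119,-0.936,0,0,0,0,255],
    [-0.119,-0.936,0,0,0,0,255],
    [-0.119,-0.936,0,0,0,0,255],
    [-0.119,-0.936,0,0,0,0,255],
    [-0.119,-0.936,0,0,0,0,255],
    [-0.119,-0.936,0,0,0,0,255],
    [-0.119,-0.936,0,0,0,0,255],
    [-0.119,-0.936,0,0,0,0,255]
  ]
}}

```text
time_s: 5.37
tcp_pos: [0.5745, -0.0697, 0.1306]
orientation: [-180.0, 0.1, -10.2]
force: [0.4, -0.8, -2.4]
grip_width: 0.621
grasp_force: 42.9
```

{"api": "jog_arm", "payload": {
  "plan": [
    [-0.119,-0.936,0,0,0,0,255],
    [-0.119,-0.936,0,0,0,0,255],
    [-0.119,-0.936,0,0,0,0,255],
    [-0.119,-0.936,0,0,0,0,255],
    [-0.119,-0.936,0,0,0,0,255],
    [-0.119,-0.936,0,0,0,0,255],
    [-0.119,-0.936,0,0,0,0,255],
    [-0.119,-0.936,0,0,0,0,255],
    [-0.06,-0.486,0,0,0,0,255],
    [0,0,0,0,0,0,255]
  ]
}}

```text
time_s: 6.2
tcp_pos: [0.5846, 0.1337, 0.1309]
orientation: [-179.9, 0.1, -9.9]
force: [-0.5, 0.8, -2.4]
grip_width: 0.624
grasp_force: 42.9
```

{"api": "jog_arm", "payload": {
  "plan": [
    [0,0,0,0,0,-0.05,255],
    [0,0,0,0,0,-0.11,255],
    [0,0,0,0,0,-0.11,255],
    [0,0,0,0,0,-0.11,255],
    [0,0,0,0,0,-0.11,255],
    [0,0,0,0,0,-0.11,255],
    [0,0,0,0,0,-0.11,255],
    [0,0,0,0,0,-0.11,255],
    [0,0,0,0,0,-0.11,255],
    [0,0,0,0,0,-0.11,255],
    [0,0,0,0,0,-0.11,255],
    [0,0,0,0,0,-0.11,255]
  ]
}}

```text
time_s: 7.2
tcp_pos: [0.5858, 0.1272, 0.1311]
orientation: [-180.0, 0.1, 65.6]
force: [-0.0, -1.3, -3.0]
grip_width: 0.624
grasp_force: 42.9
```

{"api": "jog_arm", "payload": {
  "plan": [
    [0,0,0,0,0,-0.11,255],
    [0,0,0,0,0,-0.11,255],
    [0,0,0,0,0,-0.11,255],
    [0,0,0,0,0,-0.11,255],
    [0,0,0,0,0,-0.11,255],
    [0,0,0,0,0,-0.11,255],
    [0,0,0,0,0,-0.042,255],
    [0,0,0,0,0,0,255],
    [0,0,0,0,0,0,255]
  ]
}}

```text
time_s: 7.95
tcp_pos: [0.5859, 0.1275, 0.1313]
orientation: [-179.9, 0.0, 107.3]
force: [0.2, -0.1, -2.1]
grip_width: 0.624
grasp_force: 42.9
```

Run:
```python
from h import *
s=status.read_state(); print(s['tcp_pos'],s['orientation'],s['force'],s['joint_positions'],s['time_s'])
t=s['tcp_pos']*1000; y=np.radians(s['orientation'][2]); d=np.array([585.6,128.8])-t[:2]
print('tool dx dy dz',d@[np.cos(y),np.sin(y)],d@[np.sin(y),-np.cos(y)],t[2]-20)
```

```text
[0.58594586 0.12752428 0.13125912] [-1.79935991e+02  2.09407874e-02  1.07277928e+02] [ 0.22496657 -0.07852266 -2.14039985] [ 10.76042469  26.70367768 -34.96562449  89.28725893  16.01485109
  69.14314712  -9.808061  ] 7.95
tool dx dy dz 1.3208772255269496 0.04864107063230056 111.25911822719311
```

{"api": "jog_arm", "payload": {
  "plan": [
    [0.05,0,0.4,0,0,0,255],
    [0,0,0.7,0,0,0,255],
    [0,0,0.8,0,0,0,255],
    [0,0,0.8,0,0,0,255],
    [0,0,0.7,0,0,0,255],
    [0,0,0.5,0,0,0,255],
    [0,0,0.3,0,0,0,255],
    [0,0,0.1,0,0,0,255],
    [0,0,0.04,0,0,0,255],
    [0,0,0,0,0,0,255],
    [0,0,0,0,0,0,255]
  ]
}}

```text
time_s: 8.87
tcp_pos: [0.5866, 0.1302, 0.0244]
orientation: [179.9, 0.0, 107.4]
force: [0.4, -0.2, -2.7]
grip_width: 0.625
grasp_force: 42.9
```

{"api": "jog_arm", "payload": {
  "plan": [
    [0,0,0.04,0,0,0,255],
    [0,0,0,0,0,0,255],
    [0,0,0,0,0,0,255]
  ]
}}

```text
time_s: 9.12
tcp_pos: [0.5861, 0.1299, 0.0227]
orientation: [180.0, 0.0, 107.4]
force: [-0.7, -0.6, -1.8]
grip_width: 0.622
grasp_force: 42.9
```

{"api": "jog_arm", "payload": {
  "plan": [
    [0,0,0.05,0,0,0,255],
    [0,0,0.03,0,0,0,255],
    [0,0,0.03,0,0,0,255],
    [0,0,0,0,0,0,255]
  ]
}}

```text
time_s: 9.45
tcp_pos: [0.5859, 0.1299, 0.02]
orientation: [180.0, 0.0, 107.5]
force: [-2.7, -0.9, 3.1]
grip_width: 0.623
grasp_force: 43.4
```

{"api": "jog_arm", "payload": {
  "plan": [
    [0,0,0,0,0,0,0],
    [0,0,0,0,0,0,0],
    [0,0,0,0,0,0,0],
    [0,0,0,0,0,0,0],
    [0,0,0,0,0,0,0],
    [0,0,-0.4,0,0,0,0],
    [0,0,-0.8,0,0,0,0],
    [0,0,-0.9,0,0,0,0],
    [0,0,-0.9,0,0,0,0],
    [0,0,-0.6,0,0,0,0],
    [0,0,-0.2,0,0,0,0]
  ]
}}

```text
time_s: 10.37
tcp_pos: [0.5874, 0.1306, 0.1184]
orientation: [179.7, 0.0, 107.5]
force: [0.8, 0.3, 0.1]
grip_width: 1.002
grasp_force: 0.0
```

{"api": "jog_arm", "payload": {
  "plan": [
    [-0.5,0,0,0,0,0,0],
    [-0.9,0,0,0,0,0,0],
    [-0.9,0,0,0,0,0,0],
    [-0.9,0,0,0,0,0,0],
    [-0.8,0,0,0,0,0,0],
    [-0.3,0,0,0,0,0,0],
    [0,0,0,0,0,0,0],
    [0,0,0,0,0,0,0]
  ]
}}

```text
time_s: 11.03
tcp_pos: [0.6175, 0.0275, 0.1137]
orientation: [-179.9, -0.1, 107.4]
force: [0.5, 1.7, 0.2]
grip_width: 1.001
grasp_force: 0.0
```

Run:
```python
from h import *
s=status.read_state(); print(s['tcp_pos'],s['orientation'],s['force'],s['time_s'])
im,d=cap('top'); cv2.imwrite('pics/t2.png',im); P=cloud('top',d)
im2,d2=cap('scene'); cv2.imwrite('pics/s3.png',im2)
M=np.array([563.5,199.4]); y=np.radians(107.4); ex=np.array([np.cos(y),np.sin(y)]); ey=np.array([-ex[1],ex[0]])
w=P*1000; x=(w[...,:2]-M)@ex; yy=(w[...,:2]-M)@ey; z=w[...,2]
m=((z>36)&(z<56)&(x>-125)&(x<-22)&(abs(yy)<45)).astype(np.uint8)
n,l,st,c=cv2.connectedComponentsWithStats(m); k=1+np.argmax(st[1:,4]); k=l==k
r=cv2.minAreaRect(np.stack([x[k],yy[k]],1).astype(np.float32)); print(r,k.sum(),np.median(z[k]))
A=cv2.resize(im[140:240,110:250],None,fx=4,fy=4,interpolation=cv2.INTER_CUBIC)
cv2.imwrite('pics/c2.png',A)
```

```text
[0.61754332 0.02753267 0.113729  ] [-1.79934464e+02 -6.04253826e-02  1.07426202e+02] [0.45076285 1.69426503 0.1830719 ] 11.0333
((-51.143165588378906, 0.08003044128417969), (48.15425109863281, 55.35124206542969), 1.7530934810638428) 299 46.44786032307513
```

View pics/c2.png

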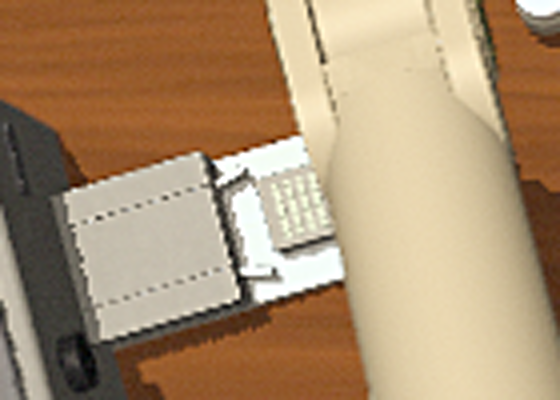

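The box lies square on the shelf at about (295,210), centred between the wings at (240,175) and (265,270), nose about 28 mm before the mouth. Next I grasp the end grip.

{"api": "jog_arm", "payload": {
  "plan": [
    [-0.12,0,0.4,0,0,0,0],
    [0,0,0.7,0,0,0,0],
    [0,0,0.8,0,0,0,0],
    [0,0,0.7,0,0,0,0],
    [0,0,0.4,0,0,0,0],
    [0,0,0.3,0,0,0,0],
    [0,0,0.2,0,0,0,0],
    [0,0,0,0,0,0,0],
    [0,0,0,0,0,0,0],
    [0,0,0,0,0,0,0]
  ]
}}

```text
time_s: 11.97
tcp_pos: [0.6197, 0.0247, 0.0281]
orientation: [179.9, 0.0, 107.5]
force: [0.9, -0.8, 0.6]
grip_width: 0.999
grasp_force: 0.0
```

```bash
cat > e.py <<'E'
from h import *
s=status.read_state(); t=s['tcp_pos']*1000
M=np.array([563.5,199.4]); y=np.radians(107.4); ex=np.array([np.cos(y),np.sin(y)]); ey=np.array([-ex[1],ex[0]])
print('ext x,y,z',(t[:2]-M)@ex,(t[:2]-M)@ey,t[2],'f',s['force']@np.r_[ex,0],s['force'][2],s['orientation'],s['grip_width']*85)
E
python3 e.py
python3 - <<'E'
from h import *
im,d=cap('scene'); cv2.imwrite('pics/s4.png',cv2.resize(im[200:340,270:470],None,fx=4,fy=4,interpolation=cv2.INTER_CUBIC))
E
```

```text
ext x,y,z -183.5269402598956 -1.408003542862697 28.102174655882624 f -1.0544751437483253 0.6459099365573748 [1.79905361e+02 2.02494233e-02 1.07461146e+02] 84.95615661369935
```

View pics/s4.png

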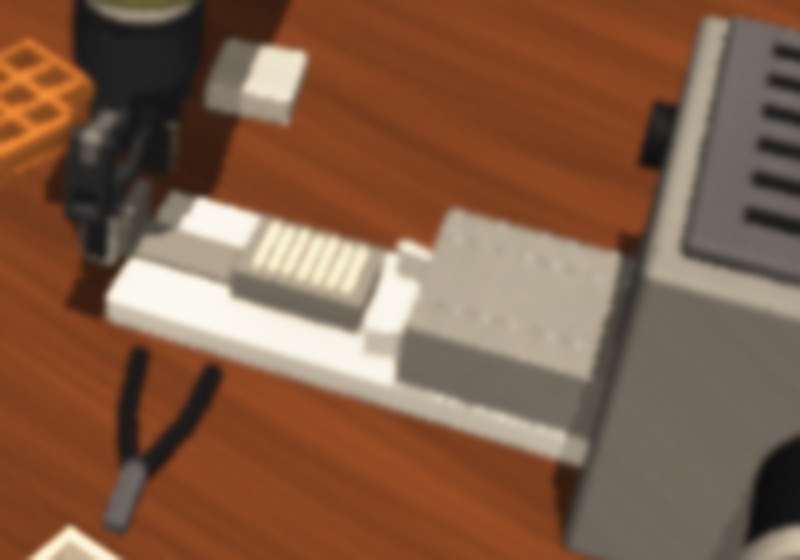

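The gripper straddles the end grip at about (110,200), and the cartridge lies flat on the shelf with its box at (305,275).

{"api": "jog_arm", "payload": {
  "plan": [
    [0,-0.05,0.17,0,0,0,0],
    [0,0,0,0,0,0,0],
    [0,0,0,0,0,0,0],
    [0,0,0,0,0,0,255],
    [0,0,0,0,0,0,255],
    [0,0,0,0,0,0,255],
    [0,0,0,0,0,0,255],
    [0,0,0,0,0,0,255],
    [0,0,0,0,0,0,255],
    [0,0,0,0,0,0,255],
    [0,0,0,0,0,0,255]
  ],
  "grip_force": 40
}}

```text
time_s: 12.93
tcp_pos: [0.618, 0.0241, 0.0231]
orientation: [180.0, 0.0, 107.5]
force: [0.4, -0.3, 2.4]
grip_width: 0.39
grasp_force: 39.9
```

```bash
python3 e.py
```

```text
ext x,y,z -183.57056266997114 0.404831219785165 23.073666876618994 f -0.41977945776624986 2.4253568103441854 [1.79973585e+02 5.83672555e-03 1.07453020e+02] 33.10785336717463
```

{"api": "jog_arm", "payload": {
  "plan": [
    [0.2,0,0,0,0,0,255],
    [0.3,0,0,0,0,0,255],
    [0.3,0,0,0,0,0,255],
    [0.3,0,0,0,0,0,255],
    [0.3,0,0,0,0,0,255],
    [0.3,0,0,0,0,0,255],
    [0.3,0,0,0,0,0,255],
    [0,0,0,0,0,0,255]
  ]
}}

```text
time_s: 13.6
tcp_pos: [0.6026, 0.0727, 0.023]
orientation: [180.0, 0.0, 107.5]
force: [1.6, -3.8, 3.8]
grip_width: 0.389
grasp_force: 40.0
```

```bash
python3 e.py
```

```text
ext x,y,z -132.57859782281867 0.5969073648246637 23.04661725874572 f -4.126613182320068 3.7543884897960003 [1.79980623e+02 4.68368049e-02 1.07499429e+02] 33.07712317851344
```

{"api": "jog_arm", "payload": {
  "plan": [
    [0.3,0.02,0,0,0,0,255],
    [0.3,0,0,0,0,0,255],
    [0.3,0,0,0,0,0,255],
    [0.3,0,0,0,0,0,255],
    [0.3,0,0,0,0,0,255],
    [0.3,0,0,0,0,0,255],
    [0.3,0,0,0,0,0,255],
    [0.3,0,0,0,0,0,255],
    [0.3,0,0,0,0,0,255],
    [0.3,0,0,0,0,0,255],
    [0,0,0,0,0,0,255]
  ]
}}

```text
time_s: 14.52
tcp_pos: [0.5801, 0.1453, 0.0231]
orientation: [180.0, -0.0, 107.6]
force: [-0.7, -0.5, 3.4]
grip_width: 0.392
grasp_force: 40.2
```

```bash
python3 e.py
```

```text
ext x,y,z -56.56982290853174 0.29731819266158427 23.06193171067676 f -0.2781563875303397 3.35631631832693 [ 1.79982598e+02 -1.62753891e-02  1.07558950e+02] 33.30331110450242
```

{"api": "jog_arm", "payload": {
  "plan": [
    [0.15,0,0,0,0,0,255],
    [0.15,0,0,0,0,0,255],
    [0.12,0,0,0,0,0,255],
    [0.08,0,0,0,0,0,255],
    [0.06,0,0,0,0,0,255],
    [0,0,0,0,0,0,255],
    [0,0,0,0,0,0,255]
  ]
}}

```text
time_s: 15.1
tcp_pos: [0.5765, 0.1575, 0.023]
orientation: [180.0, -0.0, 107.5]
force: [0.3, -2.5, 4.9]
grip_width: 0.392
grasp_force: 40.3
```

```bash
python3 e.py
```

```text
ext x,y,z -43.86309814758955 0.16560501491225008 23.037684122653346 f -2.5024979177815703 4.911395168020905 [ 1.79982772e+02 -3.40620126e-02  1.07488761e+02] 33.28570402615924
```

{"api": "jog_arm", "payload": {
  "plan": [
    [0.06,0,0,0,0,0,255],
    [0.06,0,0,0,0,0,255],
    [0.06,0,0,0,0,0,255],
    [0,0,0,0,0,0,255]
  ]
}}

```text
time_s: 15.43
tcp_pos: [0.5765, 0.1576, 0.023]
orientation: [-180.0, 0.2, 107.3]
force: [2.8, -12.1, 7.8]
grip_width: 0.386
grasp_force: 40.5
```

{"api": "jog_arm", "payload": {
  "plan": [
    [0.04,0,0,0,0,0,255],
    [0.04,0,0,0,0,0,255],
    [0,0,0,0,0,0,255]
  ]
}}

```text
time_s: 15.68
tcp_pos: [0.5765, 0.1576, 0.0231]
orientation: [-180.0, 0.4, 107.2]
force: [4.3, -16.8, 7.9]
grip_width: 0.389
grasp_force: 40.6
```

```bash
python3 e.py
```

```text
ext x,y,z -43.756420421242666 0.11131112982392359 23.06843436463738 f -17.329249767041414 7.924989258518251 [-179.9932424     0.35544906  107.21971155] 33.06733888998628
```

{"api": "jog_arm", "payload": {
  "plan": [
    [-0.1,0,0,0,0,0,255],
    [-0.06,0,0,0,0,0,255],
    [0,0,0,0,0,0,0],
    [0,0,0,0,0,0,0],
    [0,0,0,0,0,0,0],
    [0,0,0,0,0,0,0],
    [0,0,0,0,0,0,0],
    [0,0,-0.4,0,0,0,0],
    [0,0,-0.8,0,0,0,0],
    [0,0,-0.9,0,0,0,0],
    [0,0,-0.9,0,0,0,0],
    [0,0,-0.9,0,0,0,0]
  ]
}}

```text
time_s: 16.68
tcp_pos: [0.5756, 0.1596, 0.1221]
orientation: [180.0, -0.0, 107.5]
force: [0.2, -0.2, -0.7]
grip_width: 1.003
grasp_force: 0.0
```

{"api": "jog_arm", "payload": {
  "plan": [
    [-0.9,0,-0.9,0,0,0,0],
    [-0.9,0,-0.9,0,0,0,0],
    [-0.9,0,0,0,0,0,0],
    [-0.9,0,0,0,0,0,0],
    [-0.9,0,0,0,0,0,0],
    [-0.9,0,0,0,0,0,0],
    [-0.9,0,0,0,0,0,0],
    [-0.9,0,0,0,0,0,0],
    [-0.9,0,0,0,0,0,0],
    [-0.9,0,0,0,0,0,0],
    [0,0,0,0,0,0,0],
    [0,0,0,0,0,0,0]
  ]
}}

```text
time_s: 17.68
tcp_pos: [0.6434, -0.0571, 0.1657]
orientation: [180.0, 0.0, 107.3]
force: [-0.2, -0.2, -0.6]
grip_width: 0.998
grasp_force: 0.0
```

```bash
python3 e.py
python3 - <<'E'
from h import *
im,d=cap('scene'); t,dt=cap('top'); P=cloud('top',dt)*1000
M=np.array([563.5,199.4]); y=np.radians(107.4); ex=np.array([np.cos(y),np.sin(y)]); ey=np.array([-ex[1],ex[0]])
x=(P[...,:2]-M)@ex; yy=(P[...,:2]-M)@ey; z=P[...,2]
k=(z>45)&(z<65)&(x>-100)&(x<-12)&(abs(yy)<30); print('grip top',k.sum(),np.mean(x[k]),np.mean(yy[k]),np.ptp(yy[k]),np.median(z[k]))
r=lambda a,f:cv2.resize(a,None,fx=f,fy=f,interpolation=cv2.INTER_CUBIC)
A=r(im[215:315,300:450],5.2); cv2.imwrite('pics/s5.png',A)
B=r(t[60:260,60:480],1.9); cv2.imwrite('pics/t5.png',B)
E
```

```text
ext x,y,z -268.71254796796063 0.42809764583321996 165.6754731718214 f -0.11940055453568318 -0.5957912868280858 [1.79993954e+02 5.32287279e-03 1.07286735e+02] 84.85548359441664
grip top 41 -41.30442786821003 1.1643742995108302 33.63455050774418 54.95969923441524
```

View pics/s5.png

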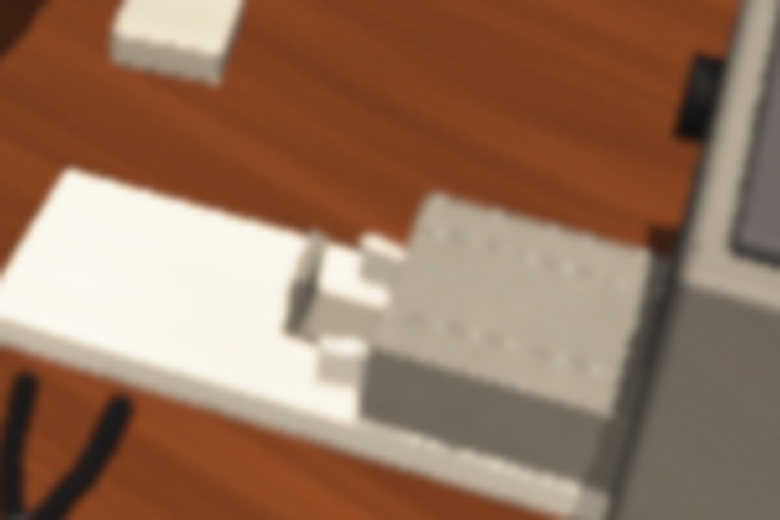

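View pics/t5.png

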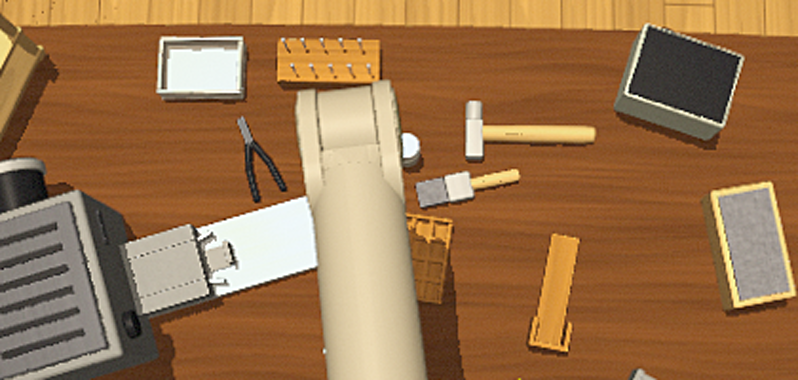

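The scene crop shows the plate at (308,285) outside the wings, with the tail running into the mouth. The top view shows the grip at (232,253), an empty cradle, and the visible bystanders in place. The measured grip centre is -41 mm, against -40 at home, and the push stalled against 17 N. Before handing in, I compare the flap pixels with the first, closed view.

Run:
```python
from h import *
p=optics.camera_params('top'); f=210/np.tan(np.radians(p['vfov'])/2); T=np.array(p['camera_from_world'])
def proj(w):
    c=T@np.r_[w,1]; a,b=c[0]/-c[2],-c[1]/-c[2]; k=1+p['k1']*(a*a+b*b); return p['cx']+f*a*k,p['cy']+f*b*k
M=np.array([563.5,199.4]); y=np.radians(107.4); ex=np.array([np.cos(y),np.sin(y)]); ey=np.array([-ex[1],ex[0]])
a=cv2.imread('pics/top0.png'); t2=cv2.imread('pics/t2.png'); n,d=cap('top'); cv2.imwrite('pics/t6.png',n)
for yy in(-24,-20,20,24):
  for z in(32,40,48):
    xy=M+yy*ey; u,v=proj(np.r_[xy,z]/1000); q=lambda i:cv2.getRectSubPix(i,(1,1),(u,v)).ravel()
    print(yy,z,round(u,1),round(v,1),q(a),q(t2),q(n))
```

```text
-24 32 165.2 189.2 [ 95 106 110] [103 113 117] [ 96 106 111]
-24 40 164.6 188.8 [63 72 75] [68 77 82] [63 71 75]
-24 48 164.0 188.4 [49 56 57] [49 56 62] [48 54 57]
-20 32 165.6 190.5 [101 110 116] [104 114 119] [101 111 116]
-20 40 165.0 190.1 [60 68 71] [58 67 70] [57 63 69]
-20 48 164.4 189.8 [56 64 67] [58 65 69] [55 63 66]
20 32 169.2 203.7 [ 93 104 108] [ 95 106 112] [85 92 99]
20 40 168.6 203.4 [69 78 82] [75 81 87] [59 65 71]
20 48 168.0 203.1 [35 41 40] [40 40 49] [42 44 49]
24 32 169.6 205.0 [ 97 106 115] [103 113 116] [ 99 108 116]
24 40 169.0 204.7 [59 69 75] [63 72 72] [61 66 74]
24 48 168.4 204.4 [52 57 60] [53 59 61] [53 57 62]
```

The flap pixels match the first, closed view.

```bash
python3 -c "
from cell import bot
print(bot.hand_in())"
```

```text
the job is handed in; nothing more can be done
None
```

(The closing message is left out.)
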